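Clear and balance the trainer's flap

ROBOT

A 7-joint arm with a two-finger parallel gripper is mounted at the origin on the work surface. World frame = base frame: x ahead of the robot, y to its left, z up, the work surface at z = 0. Lengths are in mm, angles in rad, forces in N, time in s.
With the tool pointing down it reaches from about 400 to 875 mm from the base axis. Payload 6.5 kg.
Tool frame: the origin (TCP) lies on the centre line of the jaws, within the pads' length; the fingertips stand arm.nose_length ahead of it and the grasp point (between the pads) lies 3 mm ahead of it (arm.nose_length is the distance from the TCP to the fingertips, in mm); z points along the fingers, y is the direction in which the jaws open and shut (so a half turn about z gives the same grasp; the last joint's range is limited). The gripper opens to 85 mm and grips with 20 to 120 N. Pads are 22 mm wide; open, the fingers measure 114 mm over their backs; the gripper's body (76 mm by 85 mm) begins 54 mm behind the grasp point. The pads swing forward as they close: fully open they stand 13 mm farther back than shut.
Start: joints at [-1.354, 0.536, -0.004, 1.538, 0.003, 1.067, -0.071], TCP at [181.374, 624.174, 253.29] pointing down, gripper open.
Joint ranges: [-2.7, 2.7], [-0.37, 2.16], [-1.27, 1.26], [0.24, 2.4], [-1.31, 4.45], [0.19, 1.91], [-2.76, 2.76]. Speed limits (rad/s): [2.39, 2.39, 3.14, 3.14, 3.14, 3.14, 3.14].

INTERFACE

Orientations are given as a rotation vector (axis times angle).
In Python, from bench import status, eyes, finish_job, arm gives the robot as it stands.
- The arm moves only by the tool drive_tool, never from a script. Its argument "increments" is a list of rows, each an object of numbers: "wx", "wy", "wz": the turn, a rotation vector about the tool's x, y, z in rad; "dx", "dy", "dz": the shift along the tool's x, y, z in m; "hand": the opening in per cent of the stroke, from 0 (shut) to 100 (fully open). In form: [{"wx": .., "wy": .., "wz": .., "dx": .., "dy": .., "dz": .., "hand": ..}, ...]. A call has 1 to 20 rows; each row is the pose to reach, as a shift and turn from the pose measured when the call began, along the tool's axes at that moment; what a row does not reach only later rows make up. A row lasts 1/12 s, in which the tool goes at most 41.7 mm and 7.16 degrees, less where a joint would pass 70% of its speed; a pose out of reach is approached as far as the arm can. A call with a gripper value outside its range is refused whole. The fingers move at their own pace and stop on an object; "squeeze" is the grip in N (left out, the last holds). Time passes only in rows, so rows that repeat a pose let the fingers close. It gives the time, the measured TCP pose, the force and the opening at its end, in the units of the state.
- status.read_state(): the state, without advancing time (a new reading comes with each control period).
- eyes.snapshot(name): name is "scene" or "top" or "wrist"; returns a dict with "color" (420x560x3 uint8, red, green, blue), "fx", "fy", "cx", "cy" (pixels), "dist_coeffs" ([k1, k2, p1, p2, k3] as OpenCV has them; the pictures are not rectified), "world_to_cam" (4x4, takes a point from world to camera coordinates); the wrist camera has in their place "tool_from_camera" (4x4, takes a point from camera to tool coordinates, whose origin is the TCP and whose axes are the flange's). Camera axes: x right, y up, looking along -z (the intrinsics and any distortion apply to the point x, -y, -z); pixel columns grow to the right and rows downward; lengths in mm; the calibration is good to about 2 mm. A picture is of the moment at which its call begins: read the wrist's pose just before it. There is no depth.
- finish_job(): hands the job in, once; it reports no verdict.
The state is a dict: "t": time; "qpos": joint angles; "joint_vel": joint speeds; "joint_torque": joint torques, N m; "eef_pos": TCP position; "tcp_rot": TCP orientation; "ft_force": force on the tool from outside, world axes, zero at the start; "moment": the same for the moment, N m; "width": finger opening in mm.
Only numpy, scipy, OpenCV 4.12 (cv2) and the standard library are available. Lean on these libraries where they do the work, as an engineer would, in place of code of your own. Each camera call takes 0.05 s, during which the arm holds its last target. There are 200 camera calls.

TASK

Take the specimen jar off the trainer's flap and stand it upright in the steel dish, set down rather than dropped. Then lift the flap by its white bar handle until it stands straight up on its hinge, at its balance point, and finish there still gripping the handle so that it falls neither way and a colleague can fit the lid stay. Do not let the flap drop shut or go over backwards towards the dome, and leave the tub, the trocar and the suture pad where they are.

Things in the scene. Friction and masses are not known exactly. Their poses are not given: they have to be found in the camera images.
- jar_center (a point): specimen jar, amber with a pale label and a yellow lid, upright cylinder 52 mm across and 75 mm tall, about 150 g, standing loose on the shut flap behind the handle; the point is its centre, half-way up (37.5 mm), z axis up the jar
- dish_in (a point): shallow round steel dish fixed to the table to the left or to the right of the trainer, 124 mm across the rim, 16 mm tall, walls 3 mm; flat inner floor about 100 mm across; the point is the centre of its inner floor, 4 mm above the table
- trainer: skin-coloured laparoscopy trainer fixed to the table, white base 370 x 280 mm. Origin on the table below the middle of the hinge line; x from the flap's front edge to the hinge and dome (away from the robot, up to 20 degrees askew), y along the hinge, z up. In front of the hinge a well, walls 78 mm high, covered by the flap; behind it a fixed dome 99 mm high with a trocar up to 142 mm
- flap (a joint): flap angle in rad: 0 = shut, level; grows as the front edge rises; 1.57 = straight up, the balance point: below it the flap falls shut, above it backwards towards the dome (stop at 2.4). Hinge nearly frictionless: it stays nowhere by itself. Panel 168 x 214 x 10 mm, about 0.4 kg, from 8 to 176 mm from the hinge line; shut, its top is 90 mm above the table
- flap_hinge (a point): middle of the hinge line, 85 mm above the table; the axes turn with the flap: y along the hinge, and with the flap shut x away from the front edge and z up
- flap_handle (a point): middle of the white bar handle on the flap's top face near its front edge: round bar 10 mm thick, parallel to the hinge, 80 mm clear between its posts, 40 mm above the face. Flap shut: 150 mm in front of the hinge line, 45 mm above it; straight up: 45 mm behind it (dome side), 150 mm above it. The bar can turn in the fingers, so a gripper closing across it can keep pointing down
- tub: bystander: white paper tub, 96 mm across, 78 mm tall, on the side of the trainer opposite the dish; origin under its centre
- trocar: bystander: lying trocar, blue head and clear tube, 163 mm long, 34 mm tall, left of the trainer; origin on the table near its middle, tube along its x axis
- suture_pad: bystander: pink suture practice pad 110 x 75 x 18 mm, right of the trainer; origin under its centre

How it is judged:
By the outcome, as a careful person would: the job done as asked, in the order asked, and still so for the second after the job is handed in, while the arm keeps its last pose, push and grip.
It also fails if it takes over 62 s, if anything falls off the work surface, if the arm or the gripper's body presses on something with over 40 N, if the wrist force passes 120 N, or if a joint passes its speed limit or range.

## Working session

There is one attempt and no reset: what is moved stays moved. The work goes in short steps, Python scripts to look and compute and a tool call to move; the robot and the scene stay as the last step left them, time stands still between calls to the robot, and variables do not carry over. Pictures are saved under pics/ and viewed, about 8 in all and at most 12, crops included, and the job is handed in when it is done.

Besides the shell and the picture viewer there is one more tool, called after "Request:" as name(argument=value, ...) on one line, values as JSON. drive_tool: Moves the arm, as the interface text tells. Its arguments: {"type":"object","properties":{"increments":{"type":"array"},"squeeze":{"type":"number"}},"required":["increments"]}

```bash
ls; mkdir -p pics; cat > h.py <<'E'
import numpy as np, cv2, json
from scipy.spatial.transform import Rotation as R
from bench import status, eyes, arm
def snap(n,f):
    s=status.read_state(); d=eyes.snapshot(n)
    cv2.imwrite(f'pics/{f}.png',cv2.cvtColor(np.asarray(d['color']),cv2.COLOR_RGB2BGR))
    K=np.array([[d['fx'],0,d['cx']],[0,d['fy'],d['cy']],[0,0,1.]])
    if 'world_to_cam' in d: W=np.array(d['world_to_cam'])
    else:
        T=np.eye(4);T[:3,:3]=R.from_rotvec(s['tcp_rot']).as_matrix();T[:3,3]=s['eef_pos']
        W=np.linalg.inv(T@np.array(d['tool_from_camera']))
    np.savez(f'pics/{f}.npz',K=K,D=np.array(d['dist_coeffs'],float),W=W)
def cal(f): z=np.load(f'pics/{f}.npz'); return z['K'],z['D'],z['W']
def ray(f,uv):
    K,D,W=cal(f)
    p=cv2.undistortPoints(np.array([[uv]],float),K,D)[0,0]
    d=W[:3,:3].T@np.array([p[0],-p[1],-1]); o=-W[:3,:3].T@W[:3,3]
    return o,d
def onz(f,uv,z):
    o,d=ray(f,uv); return o+d*(z-o[2])/d[2]
def proj(f,P):
    K,D,W=cal(f); P=np.atleast_2d(P)
    c=P@W[:3,:3].T+W[:3,3]; c=c*[1,-1,-1]
    return cv2.projectPoints(c,np.zeros(3),np.zeros(3),K,D)[0][:,0]
def inter(f1,u1,f2,u2):
    o1,d1=ray(f1,u1);o2,d2=ray(f2,u2)
    A=np.stack([d1,-d2],1);t=np.linalg.lstsq(A,o2-o1,rcond=None)[0]
    a=o1+d1*t[0];b=o2+d2*t[1];return (a+b)/2,np.linalg.norm(a-b)
E
python3 - <<'E'
from h import *
snap('top','top1');snap('scene','sc1')
print(status.read_state(), arm.nose_length)
a=cv2.imread('pics/top1.png');b=cv2.imread('pics/sc1.png')
for n in('top1','sc1'):
    cv2.imwrite(f'pics/{n}b.png',cv2.resize(cv2.imread(f'pics/{n}.png'),(800,600),interpolation=cv2.INTER_CUBIC))
    print(cal(n)[2])
E
```

```text
pics
{'t': 0.1, 'qpos': array([-1.35421251,  0.53706678, -0.00439843,  1.53876838,  0.00260582,
        1.0672968 , -0.07121225]), 'joint_vel': array([ 0.00111174, -0.00110134, -0.000181  , -0.00060166, -0.00042181,
       -0.00028421, -0.00114767]), 'joint_torque': array([ 2.60855653e-03, -5.84566426e+01,  1.05188403e+00, -2.59778291e+01,
        1.26357016e-02,  4.60317227e-03, -3.79450626e-05]), 'eef_pos': array([181.25776347, 623.66580926, 252.51867988]), 'tcp_rot': array([-4.42663087e-01, -3.11017068e+00,  2.40640320e-03]), 'ft_force': array([-0.24639689,  0.11573645,  0.28411538]), 'moment': array([ 0.06605599, -0.04727848, -0.01707306]), 'width': 85.48811697892917} 22.0
[[ 5.07149624e-02 -9.98710536e-01  2.29310210e-03 -1.13422296e+01]
 [ 9.77405163e-01  5.01045629e-02  2.05350138e-01 -5.87362589e+02]
 [-2.05200242e-01 -8.17303471e-03  9.78685885e-01 -1.31726508e+03]
 [ 0.00000000e+00  0.00000000e+00  0.00000000e+00  1.00000000e+00]]
[[ 1.52244823e-01  9.88333781e-01  4.22503394e-03 -8.19540315e+01]
 [-8.18466097e-01  1.23679494e-01  5.61085226e-01  3.92384162e+02]
 [ 5.54016933e-01 -8.88803682e-02  8.27747255e-01 -1.67572089e+03]
 [ 0.00000000e+00  0.00000000e+00  0.00000000e+00  1.00000000e+00]]
```

View pics/top1b.png

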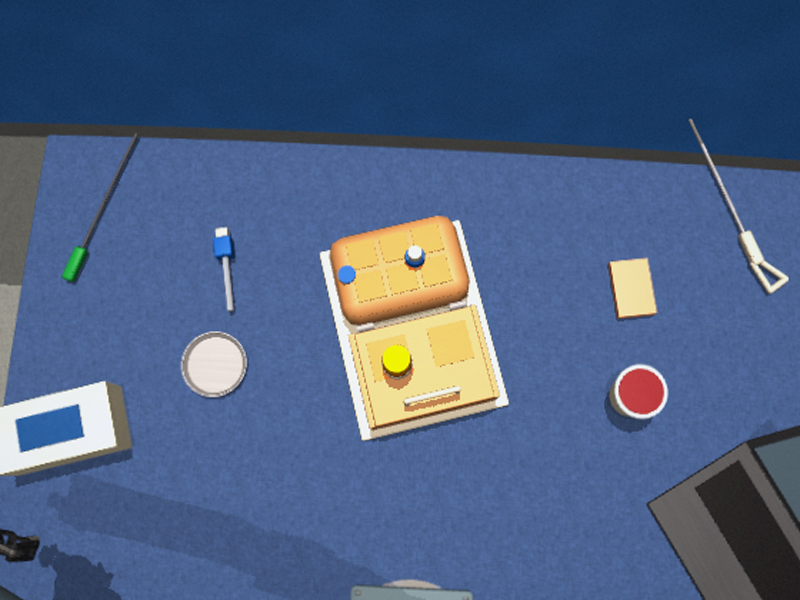

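View pics/sc1b.png

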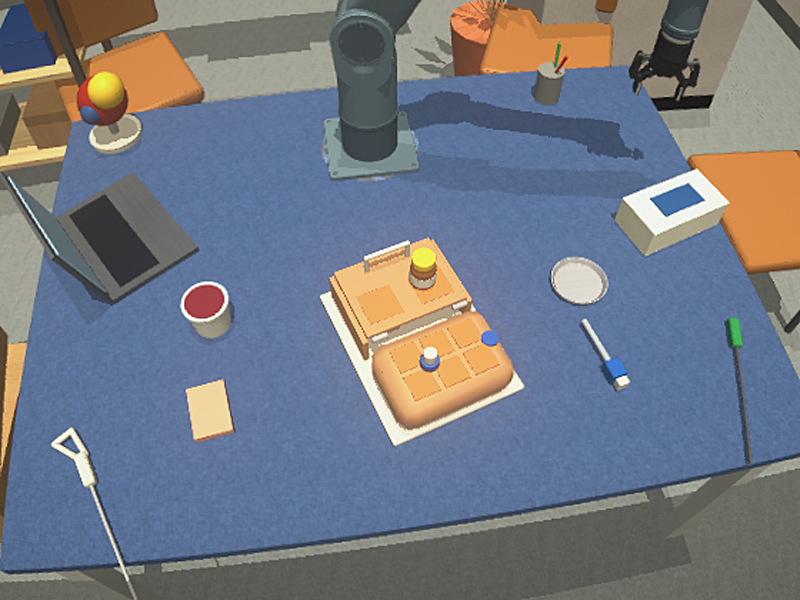

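The top view shows the trainer askew in the centre, with the jar lid at (397,360), the handle from (405,402) to (460,390) and the dish at (214,364). The tub and pad are on the right. In the scene view the lid is at (424,258), the handle at (387,256) and the dish at (579,282). Pixels are on the 800-wide copies.

```bash
python3 - <<'E'
from h import *
def big(m,near):
    n,l,s,c=cv2.connectedComponentsWithStats(m.astype(np.uint8)); 
    i=min([i for i in range(1,n) if s[i,4]>15],key=lambda i:np.hypot(*(c[i]-near))); return c[i],s[i],l==i
lid={};hd={}
for f,ln,hn in(('top1',(278,252),(303,277)),('sc1',(297,181),(271,179))):
    im=cv2.imread(f'pics/{f}.png');h=cv2.cvtColor(im,cv2.COLOR_BGR2HSV).astype(int)
    c,s,_=big((h[...,0]>26)&(h[...,0]<34)&(h[...,1]>200)&(h[...,2]>150),ln);lid[f]=c;print(f,'lid',c,s)
    c,s,m=big((h[...,1]<70)&(h[...,2]>170),hn)
    ys,xs=np.nonzero(m);hd[f]=c;r=cv2.minAreaRect(np.stack([xs,ys],1).astype(np.float32));print('handle',c,s,r)
    for z in(90,165):print('lid at z',z,onz(f,lid[f],165))
print('jar',inter('top1',lid['top1'],'sc1',lid['sc1']))
# trainer base corners front-left,front-right,back-left,back-right
k=.7
for p in [(362,438),(507,405),(321,252),(461,221)]: print('base',onz('top1',np.array(p)*k,5))
print('dish top',onz('top1',(214*k,364*k),12),'sc',onz('sc1',(579*k,282*k),12))
a=onz('top1',(405*k,402*k),130);b=onz('top1',(460*k,390*k),130);print('handle ends',a,b,np.linalg.norm(a-b),(a+b)/2)
a=onz('sc1',(366*k,265*k),130);b=onz('sc1',(408*k,247*k),130);print('handle ends sc',a,b,np.linalg.norm(a-b),(a+b)/2)
print('tub',onz('top1',(640*k,390*k),78))
E
```

```text
top1 lid [277.03886926 250.46996466] [268 241  19  19 283]
handle [302.47586207 275.84827586] [283 270  40  13 145] ((302.47064208984375, 275.8823547363281), (3.395498752593994, 40.26091384887695), 75.96376037597656)
lid at z 90 [496.21132777  46.2278669  165.        ]
lid at z 165 [496.21132777  46.2278669  165.        ]Traceback (most recent call last):
  File "<stdin>", line 8, in <module>
  File "<stdin>", line 4, in big
ValueError: min() iterable argument is empty
```

```bash
python3 - <<'E'
from h import *
k=.7
print(cv2.cvtColor(cv2.imread('pics/sc1.png')[180:182,295:298],cv2.COLOR_BGR2HSV))
im=cv2.imread('pics/sc1.png');h=cv2.cvtColor(im,cv2.COLOR_BGR2HSV).astype(int)
m=(h[...,0]>24)&(h[...,0]<36)&(h[...,1]>180)&(h[...,2]>120);m[:165]=0;m[200:]=0
ys,xs=np.nonzero(m);print('sc lid',xs.mean(),ys.mean(),len(xs),np.ptp(xs),np.ptp(ys))
print('lid top',onz('top1',(277,250.2),165),onz('sc1',(424*k,257*k),165))
for p in [(362,438),(507,405),(321,252),(461,221)]: print('base',onz('top1',np.array(p)*k,5))
print('dish top',onz('top1',(214*k,364*k),12),'sc',onz('sc1',(579*k,282*k),12))
for f,p,q in(('top1',(405,402),(460,390)),('sc1',(366,265),(408,247))):
    a=onz(f,np.array(p)*k,130);b=onz(f,np.array(q)*k,130);d=a-b;print('handle',a,b,np.linalg.norm(d),(a+b)/2,np.degrees(np.arctan2(d[0],d[1])))
print('handle cen',onz('top1',(302.47,275.87),132))
print('tub',onz('top1',(640*k,390*k),78))
E
```

```text
[[[ 30 169 242]
  [ 30 169 242]
  [ 30 169 242]]

 [[ 30 169 242]
  [ 30 170 242]
  [ 30 170 242]]]
sc lid 288.0 180.5 2 0 1
lid top [496.85283047  46.35593453 165.        ] [498.83489337  49.85623548 165.        ]
base [368.8480229  104.94131623   5.        ]
base [ 442.93533783 -159.58367732    5.        ]
base [719.62990329 207.11374659   5.        ]
base [796.35486261 -60.6324728    5.        ]
dish top [490.16062476 390.51210051  12.        ] sc [497.50702749 393.41227457  12.        ]
handle [427.10637079  27.5806124  130.        ] [452.10679946 -64.33344048 130.        ] 95.25342277438996 [439.60658513 -18.37641404 130.        ] -15.216214278002488
handle [474.74204888 -58.72133602 130.        ] [442.87257243  28.72170987 130.        ] 93.0695965648613 [458.80731065 -14.99981307 130.        ] 159.97523425302654
handle cen [442.56923117 -17.42874413 132.        ]
tub [ 473.34175341 -387.67376463   78.        ]
```

```bash
cat >> h.py <<'E'
def goto(p,yaw,pitch=0):
    """increments to TCP p, pointing down, tool y at world angle yaw (deg) (or +180); """
    s=status.read_state();Rc=R.from_rotvec(s['tcp_rot']);best=None
    for yw in(yaw,yaw+180):
        c=np.radians(yw);y=np.array([np.cos(c),np.sin(c),0]);z=np.array([0,0,-1.]);x=np.cross(y,z)
        Rt=R.from_matrix(np.stack([x,y,z],1));w=(Rc.inv()*Rt).as_rotvec()
        if best is None or np.linalg.norm(w)<np.linalg.norm(best):best=w
    d=Rc.inv().apply(np.array(p)-s['eef_pos'])/1000
    print('t',s['t'],'w',best.round(3),'d',d.round(4),'rows',max(np.linalg.norm(d)/.0417,np.degrees(np.linalg.norm(best))/7.16).round(1))
def st():
    s=status.read_state();print({k:np.round(s[k],2) for k in('t','qpos','eef_pos','tcp_rot','ft_force','width')})
E
python3 - <<'E'
from h import *
goto((450,30,330),105.5)
E
```

```text
t 0.1 w [-0.002 -0.    -0.553] d [-0.4237 -0.4952 -0.0767] rows 15.7
```

Request:
drive_tool(increments=[{"wz": -0.2,"dx": -0.1,"dy": -0.12,"dz": -0.06,"hand": 100},{"wz": -0.2,"dx": -0.1,"dy": -0.12,"dz": -0.07,"hand": 100},{"wz": -0.3,"dx": -0.2,"dy": -0.24,"dz": -0.077,"hand": 100},{"wz": -0.553,"dx": -0.424,"dy": -0.495,"dz": -0.077,"hand": 100},{"wz": -0.553,"dx": -0.424,"dy": -0.495,"dz": -0.077,"hand": 100},{"wz": -0.553,"dx": -0.424,"dy": -0.495,"dz": -0.077,"hand": 100},{"wz": -0.553,"dx": -0.424,"dy": -0.495,"dz": -0.077,"hand": 100},{"wz": -0.553,"dx": -0.424,"dy": -0.495,"dz": -0.077,"hand": 100},{"wz": -0.553,"dx": -0.424,"dy": -0.495,"dz": -0.077,"hand": 100},{"wz": -0.553,"dx": -0.424,"dy": -0.495,"dz": -0.077,"hand": 100},{"wz": -0.553,"dx": -0.424,"dy": -0.495,"dz": -0.077,"hand": 100},{"wz": -0.553,"dx": -0.424,"dy": -0.495,"dz": -0.077,"hand": 100},{"wz": -0.553,"dx": -0.424,"dy": -0.495,"dz": -0.077,"hand": 100},{"wz": -0.553,"dx": -0.424,"dy": -0.495,"dz": -0.077,"hand": 100},{"wz": -0.553,"dx": -0.424,"dy": -0.495,"dz": -0.077,"hand": 100},{"wz": -0.553,"dx": -0.424,"dy": -0.495,"dz": -0.077,"hand": 100},{"wz": -0.553,"dx": -0.424,"dy": -0.495,"dz": -0.077,"hand": 100},{"wz": -0.553,"dx": -0.424,"dy": -0.495,"dz": -0.077,"hand": 100},{"wz": -0.553,"dx": -0.424,"dy": -0.495,"dz": -0.077,"hand": 100},{"wz": -0.553,"dx": -0.424,"dy": -0.495,"dz": -0.077,"hand": 100}])

```text
invalid input at $.increments[0]: expected keys wx, wy, wz, dx, dy, dz, hand
```

```bash
python3 - <<'E'
from h import *
st(); snap('wrist','w1'); goto((450,30,330),105.5)
cv2.imwrite('pics/w1b.png',cv2.resize(cv2.imread('pics/w1.png'),(800,600),interpolation=cv2.INTER_CUBIC))
E
```

```text
{'t': np.float64(0.1), 'qpos': array([-1.35,  0.54, -0.  ,  1.54,  0.  ,  1.07, -0.07]), 'eef_pos': array([181.26, 623.67, 252.52]), 'tcp_rot': array([-0.44, -3.11,  0.  ]), 'ft_force': array([-0.25,  0.12,  0.28]), 'width': np.float64(85.49)}
t 0.15 w [-0.001 -0.    -0.553] d [-0.4237 -0.4953 -0.0767] rows 15.7
```

View pics/w1b.png

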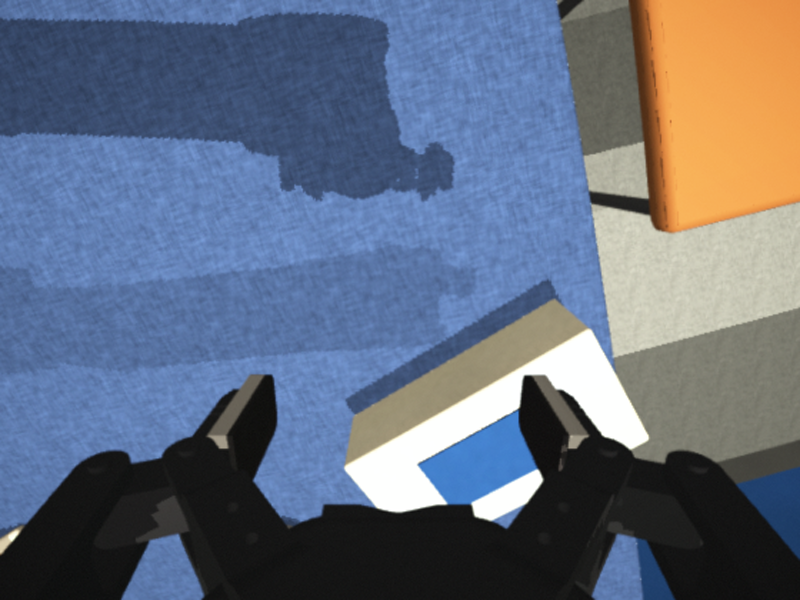

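```bash
python3 - <<'E'
from h import *
K,D,W=cal('w1');s=status.read_state()
print(K,D);Ti=np.linalg.inv(W);Rc=R.from_rotvec(s['tcp_rot'])
print(Rc.inv().apply(Ti[:3,3]-s['eef_pos']),Rc.inv().as_matrix()@Ti[:3,:3])
goto((560,50,330),105.5)
E
```

```text
[[295.40246183   0.         278.10981094]
 [  0.         295.40246183 208.93933069]
 [  0.           0.           1.        ]] [-0.04503312  0.          0.          0.          0.        ]
[  75.75663565   -0.87738974 -120.83197796] [[ 7.23573921e-04  9.53656940e-01  3.00895192e-01]
 [ 9.99999567e-01 -5.13926674e-04 -7.75897637e-04]
 [-5.85302101e-04  3.00895623e-01 -9.53656899e-01]]
t 0.15 w [-0.001 -0.    -0.553] d [-0.5238 -0.4454 -0.0767] rows 16.6
```

Request:
drive_tool(increments=[{"wx": 0,"wy": 0,"wz": -0.1,"dx": -0.03,"dy": -0.03,"dz": -0.02,"hand": 100},{"wx": 0,"wy": 0,"wz": -0.2,"dx": -0.06,"dy": -0.06,"dz": -0.04,"hand": 100},{"wx": 0,"wy": 0,"wz": -0.3,"dx": -0.09,"dy": -0.09,"dz": -0.06,"hand": 100},{"wx": 0,"wy": 0,"wz": -0.553,"dx": -0.48,"dy": -0.474,"dz": -0.077,"hand": 100},{"wx": 0,"wy": 0,"wz": -0.553,"dx": -0.48,"dy": -0.474,"dz": -0.077,"hand": 100},{"wx": 0,"wy": 0,"wz": -0.553,"dx": -0.48,"dy": -0.474,"dz": -0.077,"hand": 100},{"wx": 0,"wy": 0,"wz": -0.553,"dx": -0.48,"dy": -0.474,"dz": -0.077,"hand": 100},{"wx": 0,"wy": 0,"wz": -0.553,"dx": -0.48,"dy": -0.474,"dz": -0.077,"hand": 100},{"wx": 0,"wy": 0,"wz": -0.553,"dx": -0.48,"dy": -0.474,"dz": -0.077,"hand": 100},{"wx": 0,"wy": 0,"wz": -0.553,"dx": -0.48,"dy": -0.474,"dz": -0.077,"hand": 100},{"wx": 0,"wy": 0,"wz": -0.553,"dx": -0.48,"dy": -0.474,"dz": -0.077,"hand": 100},{"wx": 0,"wy": 0,"wz": -0.553,"dx": -0.48,"dy": -0.474,"dz": -0.077,"hand": 100},{"wx": 0,"wy": 0,"wz": -0.553,"dx": -0.48,"dy": -0.474,"dz": -0.077,"hand": 100},{"wx": 0,"wy": 0,"wz": -0.553,"dx": -0.48,"dy": -0.474,"dz": -0.077,"hand": 100},{"wx": 0,"wy": 0,"wz": -0.553,"dx": -0.48,"dy": -0.474,"dz": -0.077,"hand": 100},{"wx": 0,"wy": 0,"wz": -0.553,"dx": -0.48,"dy": -0.474,"dz": -0.077,"hand": 100},{"wx": 0,"wy": 0,"wz": -0.553,"dx": -0.48,"dy": -0.474,"dz": -0.077,"hand": 100},{"wx": 0,"wy": 0,"wz": -0.553,"dx": -0.48,"dy": -0.474,"dz": -0.077,"hand": 100},{"wx": 0,"wy": 0,"wz": -0.553,"dx": -0.48,"dy": -0.474,"dz": -0.077,"hand": 100},{"wx": 0,"wy": 0,"wz": -0.553,"dx": -0.48,"dy": -0.474,"dz": -0.077,"hand": 100}])

```text
t: 1.82
eef_pos: [509.4, 35.8, 330.0]
tcp_rot: [0.425, -3.111, 0.001]
ft_force: [0.1, 0.2, -0.2]
width: 85.2
```

```bash
python3 - <<'E'
from h import *
st(); snap('wrist','w2'); goto((510,35,330),105.5)
cv2.imwrite('pics/w2b.png',cv2.resize(cv2.imread('pics/w2.png'),(800,600),interpolation=cv2.INTER_CUBIC))
E
```

```text
{'t': np.float64(1.82), 'qpos': array([-0.39,  0.22,  0.27,  1.82, -0.06,  1.11,  1.75]), 'eef_pos': array([509.45,  35.78, 329.95]), 'tcp_rot': array([ 0.42, -3.11,  0.  ]), 'ft_force': array([ 0.07,  0.16, -0.2 ]), 'width': np.float64(85.22)}
t 1.8667 w [-0.    -0.001  0.002] d [-0.0003 -0.0014  0.    ] rows 0.0
```

View pics/w2b.png

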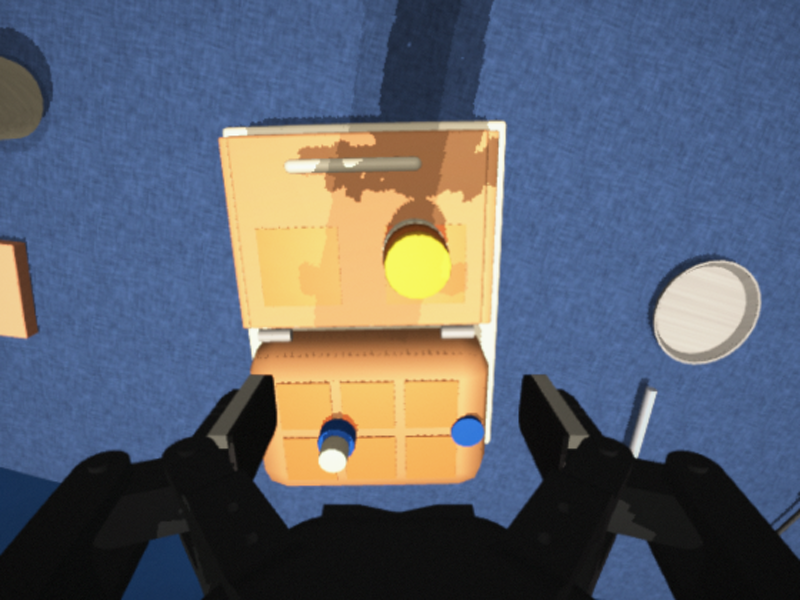

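The wrist view, aligned with the trainer, shows the lid at (417,264), the bar from (286,166) to (419,163), the flap corners at (220,138), (497,130), (489,321) and (244,328), and the dish rim at (707,312).

```bash
python3 - <<'E'
from h import *
k=.7
im=cv2.imread('pics/w2.png');h=cv2.cvtColor(im,cv2.COLOR_BGR2HSV).astype(int)
m=(abs(h[...,0]-30)<4)&(h[...,1]>150)&(h[...,2]>150);m[:145]=0;m[220:]=0;m[:,:255]=0
c,r=cv2.minEnclosingCircle(np.argwhere(m)[:,::-1].astype(np.float32).copy());print(c,r,m.sum())
L=onz('w2',c,165);print('lid',L,'diam',np.linalg.norm(onz('w2',(c[0]-r,c[1]),165)-onz('w2',(c[0]+r,c[1]),165)), inter('w2',c,'top1',(277,250.2)))
def P(u,v,z):return onz('w2',np.array([u+.5,v+.5])*k-.5,z)
a=P(288,166,132);b=P(420,162.5,132);d=b-a;print('bar',a,b,np.linalg.norm(d),(a+b)/2,np.degrees(np.arctan2(-d[0],d[1])))
q=[P(*p,90) for p in((220,138),(497,130),(489,321),(244,328))];print(np.round(q,1),[np.linalg.norm(q[i]-q[i-1]).round(1) for i in range(4)])
d=q[2]-q[3];print('hinge yaw',np.degrees(np.arctan2(-d[0],d[1])));d=q[1]-q[0];print('front yaw',np.degrees(np.arctan2(-d[0],d[1])))
y=np.radians(15.5);ex=np.array([np.cos(y),np.sin(y),0])
print('hinge mid from panel',(q[2]+q[3])/2+8*ex,(q[0]+q[1])/2+176*ex,'from bar',(a+b)/2+150*ex)
print('dish',P(707,312,16),inter('w2',(707*k,312*k),'top1',(214*k,364*k)))
goto((L[0],L[1],137),105.5)
E
```

```text
(292.2401428222656, 186.57237243652344) 22.90488052368164 1598
lid [496.80048383  45.63227891 165.        ] diam 45.450314163531594 (array([498.00541275,  46.44841777, 158.5540965 ]), np.float64(0.3788195783030822))
bar [457.02415149 -62.56914856 132.        ] [429.2111833   29.10201454 132.        ] 95.79751219741651 [443.11766739 -16.73356701 132.        ] 16.87776146369766
[[ 452.7 -130.8   90. ]
 [ 387.3   83.6   90. ]
 [ 543.8  131.    90. ]
 [ 611.   -84.1   90. ]] [np.float64(165.1), np.float64(224.1), np.float64(163.5), np.float64(225.4)]
hinge yaw 17.35799175444972
front yaw 16.964889917494638
hinge mid from panel [585.10885073  25.59287727  90.        ] [589.5796493   23.40578098  90.        ] from bar [587.66223538  23.3521894  132.        ]
dish [489.96097605 389.15124873  16.        ] (array([489.86329565, 389.40136994,  16.09942086]), np.float64(0.4908674035078175))
t 1.8667 w [-0.    -0.001  0.002] d [0.0093 0.0125 0.193 ] rows 4.6
```

Request:
drive_tool(increments=[{"wx": 0,"wy": 0,"wz": 0,"dx": 0.009,"dy": 0.0127,"dz": 0.02,"hand": 100},{"wx": 0,"wy": 0,"wz": 0,"dx": 0.009,"dy": 0.0127,"dz": 0.06,"hand": 100},{"wx": 0,"wy": 0,"wz": 0,"dx": 0.009,"dy": 0.0127,"dz": 0.09,"hand": 100},{"wx": 0,"wy": 0,"wz": 0,"dx": 0.009,"dy": 0.0127,"dz": 0.12,"hand": 100},{"wx": 0,"wy": 0,"wz": 0,"dx": 0.009,"dy": 0.0127,"dz": 0.15,"hand": 100},{"wx": 0,"wy": 0,"wz": 0,"dx": 0.009,"dy": 0.0127,"dz": 0.17,"hand": 100},{"wx": 0,"wy": 0,"wz": 0,"dx": 0.009,"dy": 0.0127,"dz": 0.185,"hand": 100},{"wx": 0,"wy": 0,"wz": 0,"dx": 0.009,"dy": 0.0127,"dz": 0.193,"hand": 100},{"wx": 0,"wy": 0,"wz": 0,"dx": 0.009,"dy": 0.0127,"dz": 0.193,"hand": 100}])

```text
t: 2.62
eef_pos: [495.6, 47.1, 135.6]
tcp_rot: [0.429, -3.108, 0.0]
ft_force: [0.2, 0.6, 0.7]
width: 85.4
```

Request:
drive_tool(increments=[{"wx": 0,"wy": 0,"wz": 0,"dx": 0,"dy": 0,"dz": 0,"hand": 70},{"wx": 0,"wy": 0,"wz": 0,"dx": 0,"dy": 0,"dz": 0,"hand": 62},{"wx": 0,"wy": 0,"wz": 0,"dx": 0,"dy": 0,"dz": 0,"hand": 55},{"wx": 0,"wy": 0,"wz": 0,"dx": 0,"dy": 0,"dz": 0,"hand": 50},{"wx": 0,"wy": 0,"wz": 0,"dx": 0,"dy": 0,"dz": 0,"hand": 40},{"wx": 0,"wy": 0,"wz": 0,"dx": 0,"dy": 0,"dz": 0,"hand": 40},{"wx": 0,"wy": 0,"wz": 0,"dx": 0,"dy": 0,"dz": 0,"hand": 40},{"wx": 0,"wy": 0,"wz": 0,"dx": 0,"dy": 0,"dz": 0,"hand": 40}], squeeze=30)

```text
t: 3.28
eef_pos: [496.4, 47.4, 137.0]
tcp_rot: [0.43, -3.11, -0.0]
ft_force: [-0.9, 0.5, 5.4]
width: 50.5
```

```bash
python3 - <<'E'
from h import *
st(); goto((497,46,260),105.5);goto((490,389.3,260),105.5)
E
```

```text
{'t': np.float64(3.28), 'qpos': array([-0.36,  0.46,  0.21,  2.03, -0.16,  0.67,  1.8 ]), 'eef_pos': array([496.37,  47.37, 136.99]), 'tcp_rot': array([ 0.43, -3.11, -0.  ]), 'ft_force': array([-0.94,  0.5 ,  5.41]), 'width': np.float64(50.55)}
t 3.2833 w [ 0.001 -0.002  0.004] d [ 0.     -0.0014 -0.123 ] rows 3.0
t 3.2833 w [ 0.001 -0.002  0.004] d [-0.0864  0.3309 -0.123 ] rows 8.7
```

Request:
drive_tool(increments=[{"wx": 0,"wy": 0,"wz": 0,"dx": 0,"dy": 0,"dz": -0.01,"hand": 40},{"wx": 0,"wy": 0,"wz": 0,"dx": 0,"dy": 0,"dz": -0.03,"hand": 40},{"wx": 0,"wy": 0,"wz": 0,"dx": 0,"dy": 0,"dz": -0.06,"hand": 40},{"wx": 0,"wy": 0,"wz": 0,"dx": 0,"dy": 0,"dz": -0.09,"hand": 40},{"wx": 0,"wy": 0,"wz": 0,"dx": -0.005,"dy": 0.015,"dz": -0.115,"hand": 40},{"wx": 0,"wy": 0,"wz": 0,"dx": -0.013,"dy": 0.045,"dz": -0.123,"hand": 40},{"wx": 0,"wy": 0,"wz": 0,"dx": -0.021,"dy": 0.08,"dz": -0.123,"hand": 40},{"wx": 0,"wy": 0,"wz": 0,"dx": -0.03,"dy": 0.115,"dz": -0.123,"hand": 40},{"wx": 0,"wy": 0,"wz": 0,"dx": -0.039,"dy": 0.15,"dz": -0.123,"hand": 40},{"wx": 0,"wy": 0,"wz": 0,"dx": -0.048,"dy": 0.185,"dz": -0.123,"hand": 40},{"wx": 0,"wy": 0,"wz": 0,"dx": -0.057,"dy": 0.22,"dz": -0.123,"hand": 40},{"wx": 0,"wy": 0,"wz": 0,"dx": -0.067,"dy": 0.255,"dz": -0.123,"hand": 40},{"wx": 0,"wy": 0,"wz": 0,"dx": -0.075,"dy": 0.29,"dz": -0.123,"hand": 40},{"wx": 0,"wy": 0,"wz": 0,"dx": -0.082,"dy": 0.315,"dz": -0.123,"hand": 40},{"wx": 0,"wy": 0,"wz": 0,"dx": -0.0864,"dy": 0.331,"dz": -0.123,"hand": 40},{"wx": 0,"wy": 0,"wz": 0,"dx": -0.0864,"dy": 0.331,"dz": -0.123,"hand": 40},{"wx": 0,"wy": 0,"wz": 0,"dx": -0.0864,"dy": 0.331,"dz": -0.123,"hand": 40}])

```text
t: 4.7
eef_pos: [489.6, 390.1, 260.6]
tcp_rot: [0.433, -3.11, -0.0]
ft_force: [-0.5, -1.2, -1.0]
width: 50.8
```

```bash
python3 - <<'E'
from h import *
st(); goto((490,389.3,54),105.5);snap('wrist','w3');snap('scene','sc3')
a=cv2.imread('pics/w3.png');b=cv2.imread('pics/sc3.png')[100:310,280:560]
cv2.imwrite('pics/c3.png',np.hstack([cv2.resize(a,(400,300)),cv2.resize(b,(400,300),interpolation=cv2.INTER_CUBIC)]))
E
```

```text
{'t': np.float64(4.7), 'qpos': array([-0.84,  0.49,  0.14,  1.6 , -0.08,  1.05,  1.17]), 'eef_pos': array([489.56, 390.06, 260.63]), 'tcp_rot': array([ 0.43, -3.11, -0.  ]), 'ft_force': array([-0.52, -1.21, -0.95]), 'width': np.float64(50.83)}
t 4.7 w [ 0.001 -0.002  0.006] d [-0.0006 -0.001   0.2066] rows 5.0
```

View pics/c3.png

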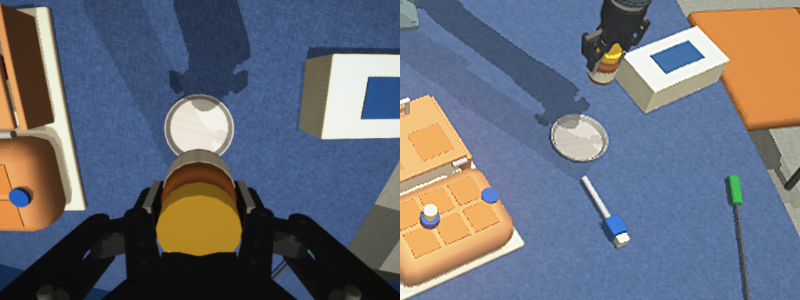

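The jar is held upright between the pads. The dish rim is centred at about (199,124) in the left half, so I'll check that against the dish estimate.

```bash
python3 - <<'E'
from h import *
print(onz('w3',(199*1.4,124.5*1.4),14))
goto((490,389.3,54),105.5)
E
```

```text
[483.41309067 388.02630585  14.        ]
t 4.8 w [-0.    -0.002  0.003] d [-0.0003  0.0016  0.2066] rows 5.0
```

Request:
drive_tool(increments=[{"wx": 0,"wy": 0,"wz": 0,"dx": 0,"dy": -0.001,"dz": 0.02,"hand": 40},{"wx": 0,"wy": 0,"wz": 0,"dx": 0,"dy": -0.001,"dz": 0.05,"hand": 40},{"wx": 0,"wy": 0,"wz": 0,"dx": 0,"dy": -0.001,"dz": 0.08,"hand": 40},{"wx": 0,"wy": 0,"wz": 0,"dx": 0,"dy": -0.001,"dz": 0.11,"hand": 40},{"wx": 0,"wy": 0,"wz": 0,"dx": 0,"dy": -0.001,"dz": 0.14,"hand": 40},{"wx": 0,"wy": 0,"wz": 0,"dx": 0,"dy": -0.001,"dz": 0.16,"hand": 40},{"wx": 0,"wy": 0,"wz": 0,"dx": 0,"dy": -0.001,"dz": 0.178,"hand": 40},{"wx": 0,"wy": 0,"wz": 0,"dx": 0,"dy": -0.001,"dz": 0.19,"hand": 40},{"wx": 0,"wy": 0,"wz": 0,"dx": 0,"dy": -0.001,"dz": 0.196,"hand": 40},{"wx": 0,"wy": 0,"wz": 0,"dx": 0,"dy": -0.001,"dz": 0.2,"hand": 40},{"wx": 0,"wy": 0,"wz": 0,"dx": 0,"dy": -0.001,"dz": 0.2,"hand": 40},{"wx": 0,"wy": 0,"wz": 0,"dx": 0,"dy": -0.001,"dz": 0.2,"hand": 40}])

```text
t: 5.8
eef_pos: [491.0, 387.0, 61.5]
tcp_rot: [0.427, -3.112, -0.0]
ft_force: [0.2, 0.5, -1.7]
width: 50.3
```

Request:
drive_tool(increments=[{"wx": 0,"wy": 0,"wz": 0,"dx": 0.002,"dy": 0.002,"dz": 0.002,"hand": 40},{"wx": 0,"wy": 0,"wz": 0,"dx": 0.002,"dy": 0.002,"dz": 0.004,"hand": 40},{"wx": 0,"wy": 0,"wz": 0,"dx": 0.002,"dy": 0.002,"dz": 0.006,"hand": 40},{"wx": 0,"wy": 0,"wz": 0,"dx": 0.002,"dy": 0.002,"dz": 0.007,"hand": 40},{"wx": 0,"wy": 0,"wz": 0,"dx": 0.002,"dy": 0.002,"dz": 0.008,"hand": 40},{"wx": 0,"wy": 0,"wz": 0,"dx": 0.002,"dy": 0.002,"dz": 0.009,"hand": 40},{"wx": 0,"wy": 0,"wz": 0,"dx": 0.002,"dy": 0.002,"dz": 0.0095,"hand": 40},{"wx": 0,"wy": 0,"wz": 0,"dx": 0.002,"dy": 0.002,"dz": 0.0095,"hand": 40}])

```text
t: 6.47
eef_pos: [488.5, 388.3, 51.9]
tcp_rot: [0.427, -3.112, 0.0]
ft_force: [-0.8, 0.5, -2.0]
width: 50.8
```

Not in contact yet (the force is only the jar's weight), so lower a little more.

Request:
drive_tool(increments=[{"wx": 0,"wy": 0,"wz": 0,"dx": 0,"dy": 0,"dz": 0.0005,"hand": 40},{"wx": 0,"wy": 0,"wz": 0,"dx": 0,"dy": 0,"dz": 0.001,"hand": 40},{"wx": 0,"wy": 0,"wz": 0,"dx": 0,"dy": 0,"dz": 0.0015,"hand": 40},{"wx": 0,"wy": 0,"wz": 0,"dx": 0,"dy": 0,"dz": 0.0015,"hand": 40}])

```text
t: 6.8
eef_pos: [488.7, 388.3, 51.1]
tcp_rot: [0.427, -3.112, -0.0]
ft_force: [-1.3, -1.3, 6.4]
width: 50.7
```

Request:
drive_tool(increments=[{"wx": 0,"wy": 0,"wz": 0,"dx": 0,"dy": 0,"dz": 0,"hand": 62},{"wx": 0,"wy": 0,"wz": 0,"dx": 0,"dy": 0,"dz": 0,"hand": 66},{"wx": 0,"wy": 0,"wz": 0,"dx": 0,"dy": 0,"dz": 0,"hand": 72},{"wx": 0,"wy": 0,"wz": 0,"dx": 0,"dy": 0,"dz": 0,"hand": 80},{"wx": 0,"wy": 0,"wz": 0,"dx": 0,"dy": 0,"dz": 0,"hand": 90},{"wx": 0,"wy": 0,"wz": 0,"dx": 0,"dy": 0,"dz": 0,"hand": 100},{"wx": 0,"wy": 0,"wz": 0,"dx": 0,"dy": 0,"dz": 0,"hand": 100},{"wx": 0,"wy": 0,"wz": 0,"dx": 0,"dy": 0,"dz": 0,"hand": 100},{"wx": 0,"wy": 0,"wz": 0,"dx": 0,"dy": 0,"dz": -0.01,"hand": 100},{"wx": 0,"wy": 0,"wz": 0,"dx": 0,"dy": 0,"dz": -0.03,"hand": 100},{"wx": 0,"wy": 0,"wz": 0,"dx": 0,"dy": 0,"dz": -0.06,"hand": 100},{"wx": 0,"wy": 0,"wz": 0,"dx": 0,"dy": 0,"dz": -0.1,"hand": 100},{"wx": 0,"wy": 0,"wz": 0,"dx": 0,"dy": 0,"dz": -0.14,"hand": 100},{"wx": 0,"wy": 0,"wz": 0,"dx": 0,"dy": 0,"dz": -0.17,"hand": 100},{"wx": 0,"wy": 0,"wz": 0,"dx": 0,"dy": 0,"dz": -0.2,"hand": 100},{"wx": 0,"wy": 0,"wz": 0,"dx": 0,"dy": 0,"dz": -0.2,"hand": 100},{"wx": 0,"wy": 0,"wz": 0,"dx": 0,"dy": 0,"dz": -0.2,"hand": 100}])

```text
t: 8.22
eef_pos: [489.8, 389.0, 254.0]
tcp_rot: [-0.427, 3.109, 0.005]
ft_force: [0.5, -0.5, -0.7]
width: 85.6
```

```bash
python3 - <<'E'
from h import *
st(); goto((452,-14.5,250),17);snap('wrist','w4')
cv2.imwrite('pics/c4.png',cv2.imread('pics/w4.png'))
E
```

```text
{'t': np.float64(8.22), 'qpos': array([-0.84,  0.49,  0.14,  1.62, -0.08,  1.03,  1.16]), 'eef_pos': array([489.82, 389.03, 253.99]), 'tcp_rot': array([-0.43,  3.11,  0.  ]), 'ft_force': array([ 0.53, -0.54, -0.7 ]), 'width': np.float64(85.64)}
t 8.2167 w [5.000e-03 1.000e-03 1.547e+00] d [ 0.1451 -0.3784  0.0025] rows 12.4
```

View pics/c4.png

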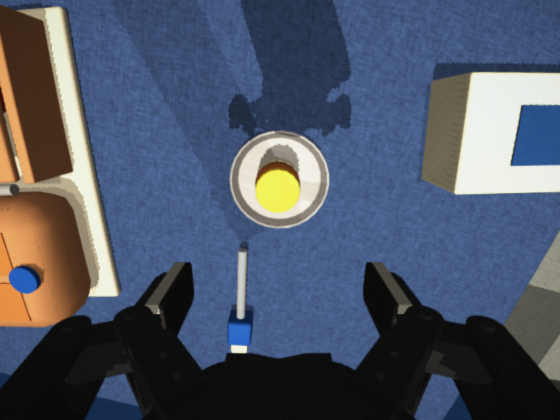

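The jar stands upright near the middle of the dish: rim centre (279,180), lid (278,190). Now to the handle.

Request:
drive_tool(increments=[{"wx": 0,"wy": 0,"wz": 0.05,"dx": 0.005,"dy": -0.01,"dz": 0.0,"hand": 100},{"wx": 0,"wy": 0,"wz": 0.15,"dx": 0.015,"dy": -0.035,"dz": 0.0,"hand": 90},{"wx": 0,"wy": 0,"wz": 0.26,"dx": 0.025,"dy": -0.065,"dz": 0.0,"hand": 80},{"wx": 0,"wy": 0,"wz": 0.37,"dx": 0.035,"dy": -0.095,"dz": 0.0,"hand": 75},{"wx": 0,"wy": 0,"wz": 0.48,"dx": 0.047,"dy": -0.123,"dz": 0.0,"hand": 70},{"wx": 0,"wy": 0,"wz": 0.59,"dx": 0.058,"dy": -0.151,"dz": 0.0,"hand": 70},{"wx": 0,"wy": 0,"wz": 0.7,"dx": 0.069,"dy": -0.18,"dz": 0.0,"hand": 70},{"wx": 0,"wy": 0,"wz": 0.81,"dx": 0.08,"dy": -0.21,"dz": 0.0,"hand": 70},{"wx": 0,"wy": 0,"wz": 0.92,"dx": 0.09,"dy": -0.235,"dz": 0.0,"hand": 70},{"wx": 0,"wy": 0,"wz": 1.03,"dx": 0.1,"dy": -0.26,"dz": 0.0,"hand": 70},{"wx": 0,"wy": 0,"wz": 1.14,"dx": 0.11,"dy": -0.286,"dz": 0.0,"hand": 70},{"wx": 0,"wy": 0,"wz": 1.25,"dx": 0.12,"dy": -0.311,"dz": 0.0,"hand": 70},{"wx": 0,"wy": 0,"wz": 1.36,"dx": 0.13,"dy": -0.337,"dz": 0.0,"hand": 70},{"wx": 0,"wy": 0,"wz": 1.46,"dx": 0.138,"dy": -0.358,"dz": 0.0,"hand": 70},{"wx": 0,"wy": 0,"wz": 1.55,"dx": 0.145,"dy": -0.378,"dz": 0.0,"hand": 70},{"wx": 0,"wy": 0,"wz": 1.55,"dx": 0.145,"dy": -0.378,"dz": 0.002,"hand": 70},{"wx": 0,"wy": 0,"wz": 1.55,"dx": 0.145,"dy": -0.378,"dz": 0.002,"hand": 70},{"wx": 0,"wy": 0,"wz": 1.55,"dx": 0.145,"dy": -0.378,"dz": 0.002,"hand": 70}])

```text
t: 9.77
eef_pos: [450.5, -14.1, 248.9]
tcp_rot: [-1.87, -2.522, 0.001]
ft_force: [-0.0, 0.6, 0.5]
width: 59.9
```

```bash
python3 - <<'E'
from h import *
st(); snap('wrist','w5')
cv2.imwrite('pics/c5.png',cv2.resize(cv2.imread('pics/w5.png'),(800,600),interpolation=cv2.INTER_CUBIC))
E
```

```text
{'t': np.float64(9.77), 'qpos': array([-0.59,  0.22,  0.6 ,  2.07, -0.16,  0.89,  0.4 ]), 'eef_pos': array([450.45, -14.12, 248.87]), 'tcp_rot': array([-1.87, -2.52,  0.  ]), 'ft_force': array([-0.02,  0.58,  0.55]), 'width': np.float64(59.92)}
```

View pics/c5.png

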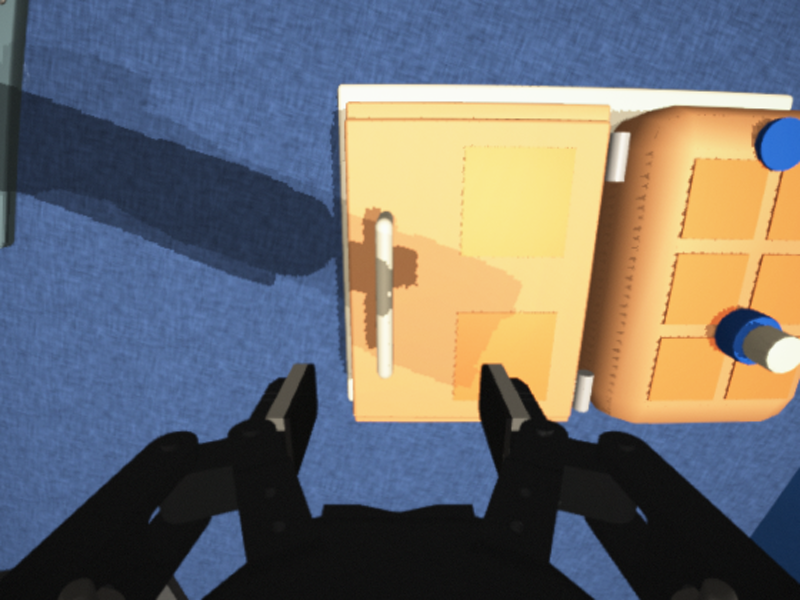

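The bar runs from (384,217) to (385.5,376), and the panel's hinge edge runs from (609,106) to (571,420).

```bash
python3 - <<'E'
from h import *
k=.7
def P(u,v,z):return onz('w5',np.array([u+.5,v+.5])*k-.5,z)
a=P(384.5,217,131);b=P(385.5,376,131);d=a-b;print('bar',a,b,np.linalg.norm(d),(a+b)/2,np.degrees(np.arctan2(-d[0],d[1])))
print(inter('w5',(384.5*k,217*k),'w2',(420*k,162.5*k)),inter('w5',(385.5*k,376*k),'w2',(288*k,166*k)))
q=[P(*p,90) for p in((609,120),(571,420),(347,120),(355,420))];print(np.round(q,1))
for i in(0,2):
    d=q[i]-q[i+1];print(np.linalg.norm(d),np.degrees(np.arctan2(-d[0],d[1])))
goto((443.5,-17,133),16.7);goto((443.5,-17,160),16.7)
E
```

```text
bar [429.83324192  30.3649697  131.        ] [458.43602419 -64.44703072 131.        ] 99.03249253796024 [444.13463305 -17.04103051 131.        ] 16.787455932159347
(array([429.59023177,  29.639597  , 126.0322003 ]), np.float64(0.8303888664542706)) (array([457.1699788 , -60.66519086, 138.75591349]), np.float64(0.9795870872053756))
[[ 546.8  124.7   90. ]
 [ 611.5  -80.6   90. ]
 [ 390.9   76.    90. ]
 [ 451.7 -128.5   90. ]]
215.3051282184588 17.505699066912168
213.38543891208752 16.580135582183804
t 9.8167 w [-0.001 -0.001  0.004] d [-0.0012 -0.0077  0.116 ] rows 2.8
t 9.8167 w [-0.001 -0.001  0.004] d [-0.0011 -0.0077  0.089 ] rows 2.1
```

Request:
drive_tool(increments=[{"wx": 0,"wy": 0,"wz": 0,"dx": -0.0012,"dy": -0.0075,"dz": 0.015,"hand": 70},{"wx": 0,"wy": 0,"wz": 0,"dx": -0.0012,"dy": -0.0075,"dz": 0.04,"hand": 70},{"wx": 0,"wy": 0,"wz": 0,"dx": -0.0012,"dy": -0.0075,"dz": 0.065,"hand": 70},{"wx": 0,"wy": 0,"wz": 0,"dx": -0.0012,"dy": -0.0075,"dz": 0.085,"hand": 70},{"wx": 0,"wy": 0,"wz": 0,"dx": -0.0012,"dy": -0.0075,"dz": 0.1,"hand": 60},{"wx": 0,"wy": 0,"wz": 0,"dx": -0.0012,"dy": -0.0075,"dz": 0.11,"hand": 50},{"wx": 0,"wy": 0,"wz": 0,"dx": -0.0012,"dy": -0.0075,"dz": 0.116,"hand": 40},{"wx": 0,"wy": 0,"wz": 0,"dx": -0.0012,"dy": -0.0075,"dz": 0.116,"hand": 30},{"wx": 0,"wy": 0,"wz": 0,"dx": -0.0012,"dy": -0.0075,"dz": 0.116,"hand": 25},{"wx": 0,"wy": 0,"wz": 0,"dx": -0.0012,"dy": -0.0075,"dz": 0.116,"hand": 20}], squeeze=40)

```text
t: 10.65
eef_pos: [444.4, -16.9, 133.8]
tcp_rot: [-1.869, -2.525, -0.002]
ft_force: [0.5, -0.2, 1.1]
width: 17.1
```

Request:
drive_tool(increments=[{"wx": 0,"wy": 0,"wz": 0,"dx": 0,"dy": 0,"dz": 0,"hand": 15},{"wx": 0,"wy": 0,"wz": 0,"dx": 0,"dy": 0,"dz": 0,"hand": 10},{"wx": 0,"wy": 0,"wz": 0,"dx": 0,"dy": 0,"dz": 0,"hand": 5},{"wx": 0,"wy": 0,"wz": 0,"dx": 0,"dy": 0,"dz": 0,"hand": 0},{"wx": 0,"wy": 0,"wz": 0,"dx": 0,"dy": 0,"dz": 0,"hand": 0},{"wx": 0,"wy": 0,"wz": 0,"dx": 0,"dy": 0,"dz": 0,"hand": 0}])

```text
t: 11.15
eef_pos: [442.9, -17.2, 134.2]
tcp_rot: [-1.868, -2.522, 0.0]
ft_force: [-6.4, -2.6, 6.7]
width: 8.4
```

```bash
python3 - <<'E'
from h import *
st();s=status.read_state()
yw=np.radians(16.9);ex=np.array([np.cos(yw),np.sin(yw),0])
H=np.array([587,25.5,85.]);T0=s['eef_pos'];Rc=R.from_rotvec(s['tcp_rot'])
b0=T0-H;print('bar in trainer x,z rel hinge',b0@ex,b0[2]-3, 'tool axes',Rc.as_matrix().round(3).tolist())
for deg in range(0,91,3):
    a=np.radians(deg)
    # bar rel hinge at shut: (-150,45); a rotates front edge up: x=-150cos+45 sin, z=150 sin+45cos
    dx=(-150*np.cos(a)+45*np.sin(a))+150;dz=150*np.sin(a)+45*np.cos(a)-45
    d=Rc.inv().apply(ex*dx+np.array([0,0,dz]))/1000
    print(deg,d.round(4).tolist())
E
```

```text
{'t': np.float64(11.15), 'qpos': array([-0.47,  0.42,  0.5 ,  2.18, -0.35,  0.62,  0.58]), 'eef_pos': array([442.92, -17.21, 134.22]), 'tcp_rot': array([-1.87, -2.52,  0.  ]), 'ft_force': array([-6.43, -2.59,  6.65]), 'width': np.float64(8.39)}
bar in trainer x,z rel hinge -150.27651579537016 46.223044168790835 tool axes [[-0.291, 0.957, -0.002], [0.957, 0.291, 0.002], [0.002, -0.002, -1.0]]
0 [0.0, 0.0, 0.0]
3 [0.0, 0.0025, -0.0078]
6 [0.0, 0.0055, -0.0154]
9 [0.0, 0.0088, -0.0229]
12 [0.0001, 0.0126, -0.0302]
15 [0.0001, 0.0167, -0.0373]
18 [0.0001, 0.0212, -0.0442]
21 [0.0001, 0.026, -0.0508]
24 [0.0001, 0.0312, -0.0572]
27 [0.0001, 0.0367, -0.0633]
30 [0.0001, 0.0425, -0.069]
33 [0.0001, 0.0486, -0.0745]
36 [0.0001, 0.055, -0.0797]
39 [0.0001, 0.0616, -0.0845]
42 [0.0001, 0.0685, -0.0889]
45 [0.0002, 0.0756, -0.093]
48 [0.0002, 0.0829, -0.0967]
51 [0.0002, 0.0904, -0.1]
54 [0.0002, 0.0981, -0.103]
57 [0.0002, 0.1059, -0.1055]
60 [0.0002, 0.1138, -0.1076]
63 [0.0002, 0.1218, -0.1093]
66 [0.0001, 0.1299, -0.1106]
69 [0.0001, 0.1381, -0.1114]
72 [0.0001, 0.1463, -0.1118]
75 [0.0001, 0.1545, -0.1118]
78 [0.0001, 0.1626, -0.1114]
81 [0.0001, 0.1708, -0.1105]
84 [0.0001, 0.1789, -0.1092]
87 [0.0001, 0.1869, -0.1075]
90 [0.0001, 0.1948, -0.1053]
```

Request:
drive_tool(increments=[{"wx": 0,"wy": 0,"wz": 0,"dx": 0,"dy": 0.001,"dz": -0.004,"hand": 0},{"wx": 0,"wy": 0,"wz": 0,"dx": 0,"dy": 0.0025,"dz": -0.0078,"hand": 0},{"wx": 0,"wy": 0,"wz": 0,"dx": 0,"dy": 0.004,"dz": -0.0116,"hand": 0},{"wx": 0,"wy": 0,"wz": 0,"dx": 0,"dy": 0.0055,"dz": -0.0154,"hand": 0},{"wx": 0,"wy": 0,"wz": 0,"dx": 0,"dy": 0.0088,"dz": -0.0229,"hand": 0},{"wx": 0,"wy": 0,"wz": 0,"dx": 0,"dy": 0.0126,"dz": -0.0302,"hand": 0},{"wx": 0,"wy": 0,"wz": 0,"dx": 0,"dy": 0.0167,"dz": -0.0373,"hand": 0},{"wx": 0,"wy": 0,"wz": 0,"dx": 0,"dy": 0.0212,"dz": -0.0442,"hand": 0},{"wx": 0,"wy": 0,"wz": 0,"dx": 0,"dy": 0.026,"dz": -0.0508,"hand": 0},{"wx": 0,"wy": 0,"wz": 0,"dx": 0,"dy": 0.0312,"dz": -0.0572,"hand": 0},{"wx": 0,"wy": 0,"wz": 0,"dx": 0,"dy": 0.0367,"dz": -0.0633,"hand": 0},{"wx": 0,"wy": 0,"wz": 0,"dx": 0,"dy": 0.0425,"dz": -0.069,"hand": 0},{"wx": 0,"wy": 0,"wz": 0,"dx": 0,"dy": 0.0425,"dz": -0.069,"hand": 0},{"wx": 0,"wy": 0,"wz": 0,"dx": 0,"dy": 0.0425,"dz": -0.069,"hand": 0}])

```text
t: 12.32
eef_pos: [482.0, -5.5, 203.7]
tcp_rot: [-1.867, -2.519, 0.004]
ft_force: [-9.4, -2.8, 4.7]
width: 8.6
```

```bash
python3 - <<'E'
from h import *
st();snap('scene','sc6')
b=cv2.imread('pics/sc6.png')[90:330,160:480]
cv2.imwrite('pics/c6.png',cv2.resize(b,(640,480),interpolation=cv2.INTER_CUBIC))
E
```

```text
{'t': np.float64(12.32), 'qpos': array([-0.54,  0.36,  0.57,  2.04, -0.26,  0.82,  0.47]), 'eef_pos': array([482.02,  -5.51, 203.67]), 'tcp_rot': array([-1.87, -2.52,  0.  ]), 'ft_force': array([-9.42, -2.78,  4.66]), 'width': np.float64(8.61)}
```

View pics/c6.png

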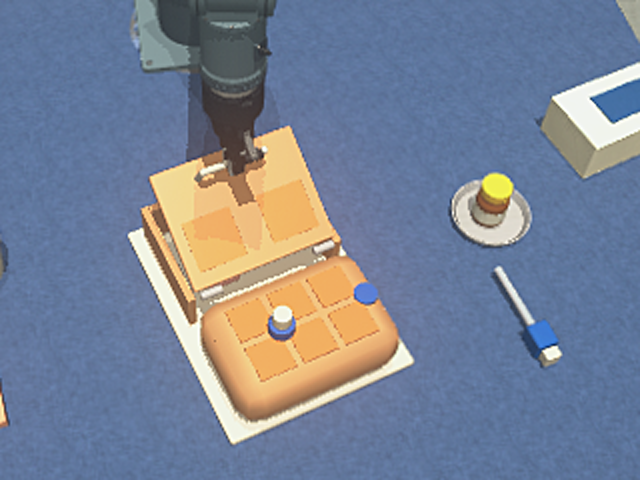

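The flap has followed to about 30° with the bar held, and the forces are low. The jar is still upright in the dish. Continuing along the arc.

Request:
drive_tool(increments=[{"wx": 0,"wy": 0,"wz": 0,"dx": 0,"dy": 0.003,"dz": -0.003,"hand": 0},{"wx": 0,"wy": 0,"wz": 0,"dx": 0,"dy": 0.0066,"dz": -0.0055,"hand": 0},{"wx": 0,"wy": 0,"wz": 0,"dx": 0,"dy": 0.013,"dz": -0.0107,"hand": 0},{"wx": 0,"wy": 0,"wz": 0,"dx": 0,"dy": 0.0196,"dz": -0.0155,"hand": 0},{"wx": 0,"wy": 0,"wz": 0,"dx": 0,"dy": 0.0265,"dz": -0.0199,"hand": 0},{"wx": 0,"wy": 0,"wz": 0,"dx": 0,"dy": 0.0336,"dz": -0.024,"hand": 0},{"wx": 0,"wy": 0,"wz": 0,"dx": 0,"dy": 0.0409,"dz": -0.0277,"hand": 0},{"wx": 0,"wy": 0,"wz": 0,"dx": 0,"dy": 0.0484,"dz": -0.031,"hand": 0},{"wx": 0,"wy": 0,"wz": 0,"dx": 0,"dy": 0.0561,"dz": -0.034,"hand": 0},{"wx": 0,"wy": 0,"wz": 0,"dx": 0,"dy": 0.0639,"dz": -0.0365,"hand": 0},{"wx": 0,"wy": 0,"wz": 0,"dx": 0,"dy": 0.0718,"dz": -0.0386,"hand": 0},{"wx": 0,"wy": 0,"wz": 0,"dx": 0,"dy": 0.0798,"dz": -0.0403,"hand": 0},{"wx": 0,"wy": 0,"wz": 0,"dx": 0,"dy": 0.0879,"dz": -0.0416,"hand": 0},{"wx": 0,"wy": 0,"wz": 0,"dx": 0,"dy": 0.0961,"dz": -0.0424,"hand": 0},{"wx": 0,"wy": 0,"wz": 0,"dx": 0,"dy": 0.1043,"dz": -0.0428,"hand": 0},{"wx": 0,"wy": 0,"wz": 0,"dx": 0,"dy": 0.1084,"dz": -0.0428,"hand": 0},{"wx": 0,"wy": 0,"wz": 0,"dx": 0,"dy": 0.1084,"dz": -0.0428,"hand": 0},{"wx": 0,"wy": 0,"wz": 0,"dx": 0,"dy": 0.1084,"dz": -0.0428,"hand": 0}])

```text
t: 13.87
eef_pos: [587.3, 26.1, 246.5]
tcp_rot: [-1.868, -2.52, 0.002]
ft_force: [-0.8, -0.8, 6.7]
width: 8.8
```

```bash
cat > fit.py <<'E'
from h import *
st();s=status.read_state()
pts=np.array([[442.92,-17.21,134.22],[482.02,-5.51,203.67],s['eef_pos']])
yw=np.radians(16.9);ex=np.array([np.cos(yw),np.sin(yw),0])
H=np.array([587,25.5,85.])
xz=np.stack([(pts-H)@ex,pts[:,2]-88],1)
print(xz,np.hypot(*xz.T),np.degrees(np.arctan2(xz[:,1],-xz[:,0]))-np.degrees(np.arctan2(45,150)))
d=np.array([45,150])-xz[-1];print('to vertical (dy,-dz) mm',d)
E
python3 fit.py
```

```text
{'t': np.float64(13.87), 'qpos': array([-0.53,  0.49,  0.55,  1.74, -0.3 ,  1.01,  0.43]), 'eef_pos': array([587.35,  26.15, 246.52]), 'tcp_rot': array([-1.87, -2.52,  0.  ]), 'ft_force': array([-0.84, -0.82,  6.68]), 'width': np.float64(8.85)}
[[-150.27359188   46.22      ]
 [-109.46096508  115.67      ]
 [   0.52029958  158.51629138]] [157.22099356 159.25216412 158.51714527] [ 0.39720526 29.88055327 73.48881759]
to vertical (dy,-dz) mm [44.47970042 -8.51629138]
```

Request:
drive_tool(increments=[{"wx": 0,"wy": 0,"wz": 0,"dx": 0,"dy": 0.004,"dz": 0.0,"hand": 0},{"wx": 0,"wy": 0,"wz": 0,"dx": 0,"dy": 0.01,"dz": 0.0005,"hand": 0},{"wx": 0,"wy": 0,"wz": 0,"dx": 0,"dy": 0.016,"dz": 0.001,"hand": 0},{"wx": 0,"wy": 0,"wz": 0,"dx": 0,"dy": 0.022,"dz": 0.002,"hand": 0},{"wx": 0,"wy": 0,"wz": 0,"dx": 0,"dy": 0.028,"dz": 0.003,"hand": 0},{"wx": 0,"wy": 0,"wz": 0,"dx": 0,"dy": 0.034,"dz": 0.0045,"hand": 0},{"wx": 0,"wy": 0,"wz": 0,"dx": 0,"dy": 0.039,"dz": 0.006,"hand": 0},{"wx": 0,"wy": 0,"wz": 0,"dx": 0,"dy": 0.042,"dz": 0.0067,"hand": 0},{"wx": 0,"wy": 0,"wz": 0,"dx": 0,"dy": 0.0445,"dz": 0.0075,"hand": 0},{"wx": 0,"wy": 0,"wz": 0,"dx": 0,"dy": 0.0445,"dz": 0.0075,"hand": 0},{"wx": 0,"wy": 0,"wz": 0,"dx": 0,"dy": 0.0445,"dz": 0.0075,"hand": 0},{"wx": 0,"wy": 0,"wz": 0,"dx": 0,"dy": 0.0445,"dz": 0.0075,"hand": 0}])

```text
t: 14.87
eef_pos: [630.0, 39.0, 239.1]
tcp_rot: [-1.868, -2.521, 0.002]
ft_force: [-0.1, -1.2, 4.1]
width: 8.4
```

```bash
python3 fit.py; python3 - <<'E'
from h import *
snap('scene','sc7');snap('top','top7');snap('wrist','w7')
a=cv2.resize(cv2.imread('pics/sc7.png')[100:310,180:460],(400,300),interpolation=cv2.INTER_CUBIC)
b=cv2.resize(cv2.imread('pics/top7.png')[110:320,180:460],(400,300),interpolation=cv2.INTER_CUBIC)
cv2.imwrite('pics/c7.png',np.hstack([a,b]))
E
```

```text
{'t': np.float64(14.87), 'qpos': array([-0.5 ,  0.57,  0.54,  1.63, -0.33,  1.04,  0.43]), 'eef_pos': array([629.98,  38.98, 239.08]), 'tcp_rot': array([-1.87, -2.52,  0.  ]), 'ft_force': array([-0.09, -1.18,  4.06]), 'width': np.float64(8.44)}
[[-150.27359188   46.22      ]
 [-109.46096508  115.67      ]
 [  45.04715747  151.07710029]] [157.22099356 159.25216412 157.65004481] [ 0.39720526 29.88055327 89.9039314 ]
to vertical (dy,-dz) mm [-0.04715747 -1.07710029]
```

View pics/c7.png

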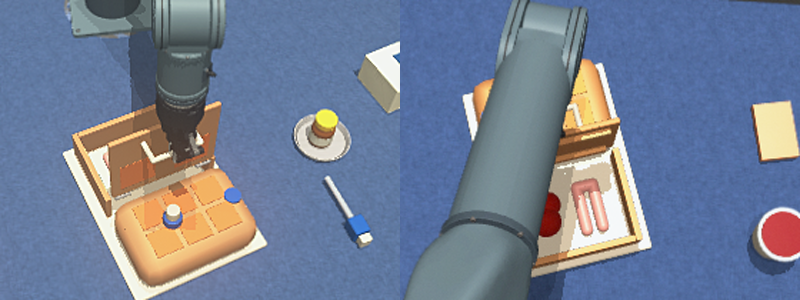

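The flap stands about vertical. The bar has moved (195.3, 104.9) mm from shut, against (195, 105) for straight up. I'll overlay the predicted panel at 90° as an independent check.

```bash
python3 - <<'E'
from h import *
yw=np.radians(16.9);ex=np.array([np.cos(yw),np.sin(yw),0]);ey=np.array([-np.sin(yw),np.cos(yw),0]);ez=np.array([0,0,1.])
H=np.array([587,25.5,85.])
out=[]
for f,(r0,c0) in(('sc7',(100,180)),('top7',(110,180))):
    im=cv2.imread(f'pics/{f}.png')[r0:r0+150,c0+20:c0+220];im=cv2.resize(im,(800,600),interpolation=cv2.INTER_CUBIC)[:, :]
    im=cv2.resize(im,(400,300)) if 0 else im
    for th,col in((85,(255,0,0)),(90,(0,255,0)),(95,(0,0,255))):
        a=np.radians(th);u=-np.cos(a)*ex+np.sin(a)*ez;n=np.sin(a)*ex+np.cos(a)*ez
        P=np.array([H+u*r+ey*w+n*5 for r,w in((8,-107),(176,-107),(176,107),(8,107))])
        q=((proj(f,P)-[c0+20,r0]+.5)*4-.5).astype(np.int32);cv2.polylines(im,[q],True,col,1,cv2.LINE_AA)
    out.append(cv2.resize(im[:,100:500] if f=='sc7' else im[:,250:650],(400,600)))
cv2.imwrite('pics/c8.png',np.hstack(out))
E
```

```text
(no output)
```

View pics/c8.png

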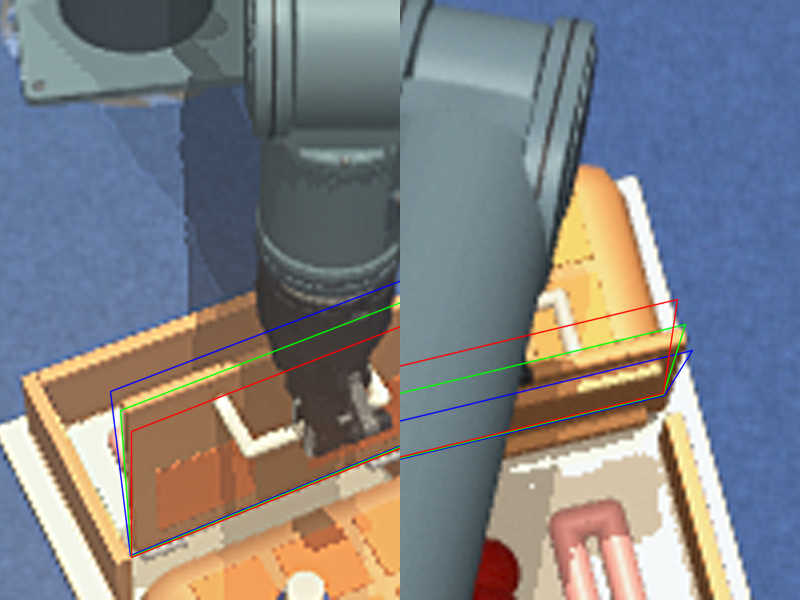

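The green 90° outline fits the panel in both views; the 85° and 95° outlines clearly don't. Handing in.

```bash
python3 - <<'E'
from h import *
from bench import finish_job
st();print(np.abs(status.read_state()['joint_vel']).max());finish_job()
E
```

```text
{'t': np.float64(15.02), 'qpos': array([-0.5 ,  0.57,  0.54,  1.63, -0.33,  1.04,  0.43]), 'eef_pos': array([629.91,  38.95, 239.09]), 'tcp_rot': array([-1.87, -2.52,  0.  ]), 'ft_force': array([-0.18, -2.16,  5.23]), 'width': np.float64(8.45)}
0.00114849199679279
the job is handed in; nothing more can be done
```

I set the jar down upright in the steel dish. I then lifted the flap by its bar to straight up, and the gripper is still holding the handle. I handed the job in at about 15 s.

**Jar:** I let go once the force showed light contact with the dish floor (about 6 N). Later pictures show it upright near the middle of the dish.

**Flap angle:** From shut, the bar moved 195.3 mm along and 104.9 mm up, against 195 mm and 105 mm for straight up. In the scene and top pictures the panel matches a projected 90° outline, not the 85° or 95° ones.

**At hand-in:** The arm was still (joint speeds about 0.001 rad/s). The bar was gripped at 8.5 mm finger opening with 40 N squeeze, and the wrist force was about 6 N. The force readings I saw stayed under about 12 N.

**Checks that disagreed:**
- One rough wrist reading put the dish centre about 6 mm off the other two views. That is well inside the 24 mm margin, and the jar still landed near the middle.
- The closed gripper read 8.4–8.9 mm on the 10 mm bar and about 50.5 mm on the 52 mm jar, which I put down to the pads giving slightly.

I never moved the arm near the tub, trocar or suture pad, and they looked undisturbed. I did not measure their positions again at the end.

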